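# Put the turquoise bead jar away and click the slide lid shut

## Robot

A 7-joint arm with a two-finger parallel gripper is mounted at the origin on the work surface. World frame = base frame: x ahead of the robot, y to its left, z up, the work surface at z = 0. Lengths are in m, angles in degrees, forces in N, time in s.
With the tool pointing down it reaches from about 0.425 to 0.875 m from the base axis. Payload 4.7 kg.
Tool frame: the origin (TCP) lies between the finger pads; the fingertips stand env.finger_overhang ahead of it and the grasp point (between the pads) lies 5 mm behind it (env.finger_overhang is the distance from the TCP to the fingertips, in m); z points along the fingers, y is the line along which they close (so a half turn about z gives the same grasp; the last joint's range is limited). The gripper opens to 87 mm and grips with 3 to 60 N. Pads are 19 mm wide; open, the fingers measure 117 mm over their backs; the gripper's body (75 mm by 190 mm) begins 51 mm behind the grasp point.
Start: joints at [70.48, 18.392, -4.016, 83.108, 1.295, 78.541, -3.26], TCP at [0.226, -0.61, 0.237] pointing down, gripper open.
Joint ranges: [-163.93, 163.93], [-17.29, 119.83], [-79.2, 71.16], [3.27, 140.29], [-89.18, 269.18], [5.43, 117.66], [-154.24, 154.24]. Speed limits (degrees/s): [147.25, 147.25, 180, 180, 180, 180, 180].

## Interface

Orientations are given as [roll, pitch, yaw] about the fixed x, y, z axes, in that order (R = Rz(yaw) Ry(pitch) Rx(roll)).
In Python, from cell import telemetry, eyes, env, models gives the robot as it stands. The module is installed in compiled form; this text tells all that it offers.
- The arm moves only by the tool drive_tool, never from a script. Its arguments are lists of equal length, an entry for each row: "angular": the turn, a rotation vector about the tool's x, y, z in rad, a list of three; "delta_pos": the shift along the tool's x, y, z in cm, a list of three; "gripper": the finger opening in cm, from 0 to 8.7. A call has 1 to 20 rows; each row shifts and turns the commanded pose from where the row before left it, along the tool's axes as they then stand; what a row does not reach is not made up. A row lasts 1/10 s, in which the tool goes at most 50 mm and 8.59 degrees, less where a joint would pass 70% of its speed; a pose out of reach is approached as far as the arm can. A call with a gripper value outside its range is refused whole. The fingers move at their own pace and stop on an object; "squeeze" is the grip in N (left out, the last holds). Time passes only in rows, so rows that do not move let the fingers close. It gives the time, the measured TCP pose, the force, the opening and the grip force at its end, in the units of the state.
- telemetry.get_obs(): the state, without advancing time (a new reading comes with each control period).
- eyes.read_camera(name): name is "scene" or "top" or "wrist"; returns a dict with "pixels" (480x640x3 uint8, red, green, blue), "mtx" (3x3 intrinsics, pixels), "origin" and "orientation" of the camera in the world. Camera axes: x right, y down, z forward; pixel columns grow to the right and rows downward; lengths in m; the calibration is good to about 2 mm. A picture is of the moment at which its call begins. There is no depth.
- env.sign_off(): hands the job in; it is judged then, once.
Trained networks look in a picture, given as the dict that the camera call returned (one of the last four; its "shot" number tells which), for a name from the list of things; names that differ only in an ending like _2 or _b are one class to them, and where a whole thing is asked for, a point or a joint stands for the part that bears it (a point fixed in the world has none). Each returns a list of dicts, best first, with "p" (0 to 1); they miss things now and then, are a little off and sometimes report something else, mostly with a low value. They report only what shows in the picture. A call takes as long as a camera call. They do not tell look-alikes from the thing itself.
- models.search_frame(picture, target): "centre" ([column, row] in pixels, amid what is visible of it).
- models.cut_out(picture, target): "pixels" (480x640 bool, what is visible of it) and "centre" ([column, row] in pixels, amid what is visible of it).
The state is a dict: "time_s": time; "qpos": joint angles; "joint_velocities": joint speeds; "effort": joint torques, N m; "tool_pos": TCP position; "tool_rot": TCP orientation; "force": force on the tool from outside, world axes, zero at the start; "wrist_torque": the same for the moment, N m; "grip_width": finger opening in m; "grasp_force": force on a finger pad.
Only numpy, scipy, OpenCV 4.12 (cv2) and the standard library are available. Lean on these libraries where they do the work, as an engineer would, in place of code of your own. Each camera call takes 0.05 s, during which the arm holds its last target. There are 200 camera calls.

## Task

Stand the turquoise bead jar upright in the open compartment of the blue storage case, setting it down rather than dropping it. Then slide the case's white lid fully home until its orange tab clicks down behind the yellow ledge, and let go. Leave the other two jars and the glue bottle where they are.

Things in the scene. Friction and masses are not known exactly. Their poses are not given: they have to be found in the camera images.
- case: Blue plastic storage case fixed to the table, 130 (its x) by 230 (its y) by 62 mm high; yaw varies. Origin on the table, 5 mm to -y of its centre. The lid closes towards its +y. Rail lips 57 to 62 mm up leave an opening 106 mm wide (x -53 to 53). Open compartment: x -60 to 60, y -40 to 85 mm, floor 5 mm up. Beyond it, y 85 to 120, is a sill 44 mm high.
- well (a point): Point on the floor of the open compartment of the case (5 mm above the table), at case x 0, y +40 mm: the middle of the part left uncovered by the open lid and tab.
- lid (a joint): Opening of the white slide lid (m): 0 = fully home at its stop, 0.145 = fully open; starts 0.115 to 0.140. Plate 114 wide, 187 long, 5 mm thick, top 55 mm above the table, captive in its rails; open, it overhangs the case's -y end. Friction 1.5 N. In the last 14 mm the tab climbs the ledge, resisting up to about 12 N, then drops behind it; let go short of that it may spring back.
- lid_rib (a point): Centre of the black upright grip rib on the lid: 50 mm along case x, 10 mm thick along case y, 26 mm high (55 to 81 mm above the table). Moves with the lid; at case y +30 mm when the lid is home.
- tab (a joint): Bend of the springy orange tab at the leading end of the lid (24 mm wide, 36 mm long, tip at case y +116 mm when home), rad: 0 = relaxed, lying level; about 0.1 while riding over the ledge; back to 0 once it has clicked.
- jar_turquoise_mid (a point): Centre (half-way up) of the closed turquoise bead jar with an aluminium cap: 36 mm diameter, 40 mm high (body 30 mm, cap 33 mm diameter above it), 40 to 85 g. Stands on the table; z axis up.
- jar_orange_mid (a point): Centre of a like jar, orange. Leave alone.
- jar_maroon_mid (a point): Centre of a like jar, dark red. Leave alone.
- glue: White glue bottle with a blue cap, 40 mm diameter, 130 mm high; origin at the centre of its underside. Leave alone.
- ledge (a point): Top of the yellow rounded ledge on the case's sill: a bar 8 mm across and 58 mm long along case x, at case y +103 mm, its top 49 mm above the table. The lid's tab must end behind it.
Not all that is in view belongs to the job. Of the things that look like the part that bears jar_turquoise_mid, the smallest one is meant.

How it is judged:
By the outcome, as a careful person would: the job done as asked, in the order asked, and still so for the second after the job is handed in, with the robot touching nothing.
It also fails if it takes over 61 s, if anything falls off the work surface, if the arm or the gripper's body presses on something with over 40 N, if the wrist force passes 120 N, or if a joint passes its speed limit or range.

## Working session

There is one attempt and no reset: what is moved stays moved. The work goes in short steps, Python scripts to look and compute and a tool call to move; the robot and the scene stay as the last step left them, time stands still between calls to the robot, and variables do not carry over. Pictures are saved under pics/ and viewed, at most 10 in all, crops included, and the job is handed in when it is done.

Besides the shell and the picture viewer there is one more tool, called as a command line: name --argument value ..., lists and objects as JSON in quotes. drive_tool: Moves the arm, as the interface text tells. Its arguments: {"type":"object","properties":{"angular":{"type":"array","items":{"type":"array","items":{"type":"number"}}},"delta_pos":{"type":"array","items":{"type":"array","items":{"type":"number"}}},"gripper":{"type":"array","items":{"type":"number"}},"squeeze":{"type":"number"}},"required":["angular","delta_pos","gripper"]}

```bash
mkdir -p pics; cat > h.py <<'E'
import numpy as np, cv2
from scipy.spatial.transform import Rotation as R
from cell import telemetry, eyes, env, models
def rot(o):
    o=np.array(o,float)
    if o.shape==(3,3): return o
    if o.shape==(4,): return R.from_quat(o).as_matrix()
    return R.from_euler('xyz',o,degrees=True).as_matrix()
def px2w(p,uv,z):
    d=rot(p['orientation'])@np.linalg.inv(p['mtx'])@np.array([uv[0],uv[1],1.])
    o=np.array(p['origin']); return o+d*(z-o[2])/d[2]
def w2px(p,X):
    c=np.array(p['mtx'])@rot(p['orientation']).T@(np.array(X)-p['origin']); return c[:2]/c[2]
def save(p,n): cv2.imwrite('pics/'+n,cv2.cvtColor(p['pixels'],cv2.COLOR_RGB2BGR))
E
python3 - <<'E'
from h import *
print(env.finger_overhang, telemetry.get_obs())
for n in ['scene','top']:
    p=eyes.read_camera(n); save(p,n+'0.png'); print(n,p['origin'],p['orientation'],p['mtx'])
    for t,z in [('jar_turquoise_mid',.02),('jar_orange_mid',.02),('jar_maroon_mid',.02),('glue',.06),('case',.06),('lid',.055),('lid_rib',.07),('tab',.055),('ledge',.049)]:
        for r in models.search_frame(p,t)[:4]: print(t,round(r['p'],2),np.round(r['centre']),np.round(px2w(p,r['centre'],z),3))
E
```

```text
0.014 {'time_s': 0.0, 'qpos': array([70.48038709, 18.43820427, -4.01376107, 83.17674825,  1.29462342,
       78.54136424, -3.26171203]), 'joint_velocities': array([-0.00484441, -0.0563062 ,  0.10269504, -0.02505648,  0.02138443,
        0.03056295,  0.06649563]), 'effort': array([ 3.27777025e-04, -4.91289353e+01, -4.03906675e-01, -3.12527668e+01,
       -6.40024804e-02,  4.38906380e-02,  1.99510291e-04]), 'tool_pos': array([ 0.22554795, -0.6090313 ,  0.23545478]), 'tool_rot': array([-1.79888902e+02,  6.09968805e-03,  2.03259420e+01]), 'force': array([-0.70689919, -0.26508391, -1.09403231]), 'wrist_torque': array([-0.01200843,  0.00056612, -0.08930406]), 'grasp_force': 0.0, 'grip_width': 0.08694123086210737}
scene [ 1.24504457 -0.74368932  0.75074859] [-125.8322479    -0.46522587   46.4956166 ] [[620.46627594   0.         326.13822957]
 [  0.         620.46627594 242.70472594]
 [  0.           0.           1.        ]]
jar_turquoise_mid 0.94 [224. 276.] [ 0.462 -0.254  0.02 ]
jar_turquoise_mid 0.76 [178. 286.] [ 0.429 -0.334  0.02 ]
jar_turquoise_mid 0.58 [233. 247.] [ 0.399 -0.188  0
[... 376 characters left out ...]
op [ 0.32573516 -0.04973867  1.4871959 ] [-170.71229967   -0.86065393  -89.93871434] [[589.62990798   0.         317.67528735]
 [  0.         589.62990798 238.82161767]
 [  0.           0.           1.        ]]
jar_turquoise_mid 0.63 [391. 281.] [ 0.459 -0.255  0.02 ]
jar_turquoise_mid 0.62 [428. 288.] [ 0.442 -0.348  0.02 ]
jar_turquoise_mid 0.52 [363. 303.] [ 0.405 -0.185  0.02 ]
jar_maroon_mid 0.52 [374. 225.] [ 0.603 -0.215  0.02 ]
glue 0.86 [465. 190.] [ 0.683 -0.44   0.06 ]
case 0.96 [246. 239.] [0.558 0.105 0.06 ]
case 0.3 [390. 280.] [ 0.459 -0.246  0.06 ]
lid_rib 0.79 [276. 232.] [0.575 0.03  0.07 ]
tab 0.59 [233. 240.] [0.555 0.137 0.055]
ledge 0.79 [244. 239.] [0.559 0.11  0.049]
```

```bash
python3 - <<'E'
import cv2
a=cv2.imread('pics/scene0.png'); cv2.imwrite('pics/s1.png',cv2.resize(a[130:430,130:500],None,fx=2,fy=2,interpolation=2))
a=cv2.imread('pics/top0.png'); cv2.imwrite('pics/t1.png',cv2.resize(a[140:350,180:500],None,fx=2.5,fy=2.5,interpolation=2))
E
```

```text
(no output)
```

View pics/s1.png

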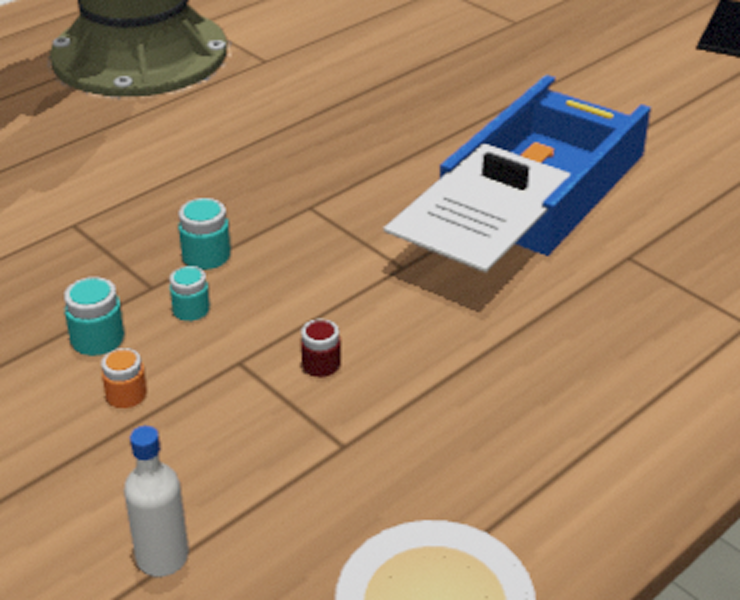

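View pics/t1.png

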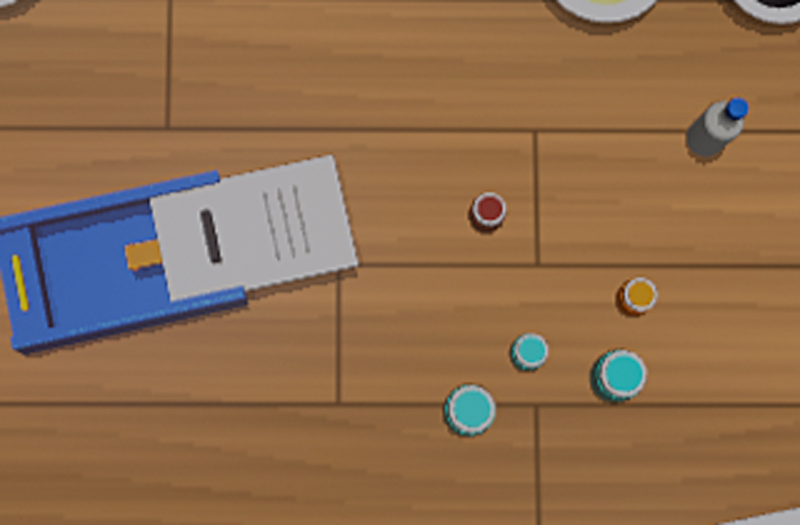

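Both views: three turquoise look-alikes. The smallest is at scene (224,276) / top (391,281). The case is at left in the top view, with ledge ≈(188,253), tab ≈(237,242), rib ≈(264,234) in full-picture pixels. The network's ledge and rib centres in the top view are off, so I'll segment by colour and fit the case pose.

```bash
cat > fit.py <<'E'
from h import *
from scipy.optimize import least_squares
def blob(m,near,rad=25):
    n,l,s,c=cv2.connectedComponentsWithStats(m.astype(np.uint8))
    k=[i for i in range(1,n) if s[i,4]>=8 and np.hypot(*(c[i]-near))<rad]
    if not k: return None
    i=max(k,key=lambda i:s[i,4]); return c[i],s[i,4],l==i
def hsv(p): return cv2.cvtColor(p['pixels'],cv2.COLOR_RGB2HSV).astype(int)
rng=lambda h,a,b,s=120,v=90:(h[...,0]>=a)&(h[...,0]<=b)&(h[...,1]>s)&(h[...,2]>v)
E
python3 - <<'E'
from fit import *
P={n:eyes.read_camera(n) for n in ['scene','top']}
near={'scene':dict(ledge=(425,184),rib=(383,215),tab=(398,207),jar=(224,270),b1=(232,236),b2=(176,277),lid=(370,232)),
'top':dict(ledge=(188,253),rib=(264,234),tab=(237,242),jar=(392,281),b1=(368,304),b2=(428,290),lid=(285,230))}
D={}
for n,p in P.items():
    h=hsv(p)
    M=dict(ledge=rng(h,24,35,150,120),rib=h[...,2]<60,tab=rng(h,8,20,185,140),jar=rng(h,84,95,120,140),b1=rng(h,84,95,120,140),b2=rng(h,84,95,120,140),lid=(h[...,1]<40)&(h[...,2]>130))
    for k in M:
        b=blob(M[k],near[n][k])
        if b is None: print(n,k,'none');continue
        D[n,k]=b[0]; print(n,k,b[0].round(1),b[1])
        if k=='lid':
            c=max(cv2.findContours(b[2].astype(np.uint8),0,2)[0],key=cv2.contourArea)
            D[n,'q']=cv2.approxPolyDP(cv2.convexHull(c),4,True)[:,0]; print(D[n,'q'].tolist())
for k,z in [('jar',.04),('b1',.045),('b2',.045),('ledge',.049),('rib',.081),('rib',.068),('tab',.054)]:
    print(k,z,*[px2w(P[n],D[n,k],z).round(4)[:2] for n in P if (n,k) in D])
for n in P: print([px2w(P[n],q,.055).round(3)[:2].tolist() for q in D[n,'q']])
E
```

```text
scene ledge [424.2 184.6] 27
scene rib [382.4 215.3] 255
scene tab none
scene jar [223.2 267.7] 81
scene b1 [230.4 234.8] 136
scene b2 [174.5 275.6] 184
scene lid [367.7 234.7] 2819
[[414, 217], [373, 264], [322, 244], [370, 202]]
top ledge [187.7 252.8] 50
top rib [265.6 235. ] 9
top tab [240.2 239.1] 16
top jar [392.5 279.6] 75
top b1 [368.5 303.2] 155
top b2 [429.4 289. ] 155
top lid [281.8 231.3] 3219
[[312, 202], [322, 246], [248, 259], [240, 219]]
jar 0.04 [ 0.4629 -0.2558] [ 0.4614 -0.2556]
b1 0.045 [ 0.3922 -0.1869] [ 0.403  -0.1953]
b2 0.045 [ 0.4273 -0.337 ] [ 0.438  -0.3452]
ledge 0.049 [0.5322 0.2417] [0.525 0.248]
rib 0.081 [0.5846 0.0432] [0.5647 0.0553]
rib 0.068 [0.5717 0.0584] [0.5669 0.0563]
tab 0.054 [0.5589 0.1195]
[[0.607, 0.116], [0.657, -0.059], [0.548, -0.085], [0.507, 0.093]]
[[0.653, -0.057], [0.542, -0.082], [0.509, 0.099], [0.609, 0.121]]
```

drive_tool --angular '[[0,0,0],[0,0,0],[0,0,0],[0,0,0],[0,0,0],[0,0,0],[0,0,0],[0,0,0],[0,0,0],[0,0,0],[0,0,0],[0,0,0],[0,0,-0.14],[0,0,-0.14],[0,0,-0.14],[0,0,-0.14],[0,0,-0.14],[0,0,-0.14],[0,0,-0.14],[0,0,-0.14]]' --delta_pos '[[1.5,-1.1,0.4],[2.9,-2.1,0.75],[2.9,-2.1,0.75],[2.9,-2.1,0.75],[2.9,-2.1,0.75],[2.9,-2.1,0.75],[2.9,-2.1,0.75],[2.9,-2.1,0.75],[2.9,-2.1,0.75],[2.9,-2.1,0.75],[2.9,-2.1,0.75],[2.9,-2.1,0.75],[1.0,-0.75,0],[0,0,0],[0,0,0],[0,0,0],[0,0,0],[0,0,0],[0,0,0],[0,0,0]]' --gripper '[7,7,7,7,7,7,7,7,7,7,7,7,7,7,7,7,7,7,7,7]' --squeeze 15

```text
time_s: 3.1
tool_pos: [0.4617, -0.2561, 0.1502]
tool_rot: [180.0, 0.0, 84.8]
force: [0.4, 0.0, -0.1]
grip_width: 0.0702
grasp_force: 0.0
```

drive_tool --angular '[[0,0,-0.14],[0,0,-0.14],[0,0,-0.04],[0,0,0]]' --delta_pos '[[0,0,0],[0,0,0],[0,0,0],[0,0,0]]' --gripper '[6,6,6,6]'

```text
time_s: 3.5
tool_pos: [0.4617, -0.2562, 0.1502]
tool_rot: [180.0, 0.0, 102.8]
force: [-0.3, -0.1, -0.5]
grip_width: 0.0607
grasp_force: 0.0
```

```bash
cat >> fit.py <<'E'
def delta(X,yaw):
    o=telemetry.get_obs(); Rt=rot(o['tool_rot'])
    Rg=R.from_euler('xyz',[180,0,yaw],degrees=True).as_matrix()
    print('at',o['tool_pos'].round(4),o['tool_rot'].round(2),'t',round(o['time_s'],2),'w',round(o['grip_width'],4),'F',o['force'].round(1),'g',round(o['grasp_force'],1),'q7',round(o['qpos'][6],1))
    print('d cm',(Rt.T@(np.array(X)-o['tool_pos'])*100).round(2),'rotvec',R.from_matrix(Rt.T@Rg).as_rotvec().round(3))
E
python3 - <<'E'
from fit import *
delta([.462,-.2555,.019],102)
p=eyes.read_camera('wrist'); save(p,'w1.png')
b=blob(rng(hsv(p),84,95,120,140),w2px(p,[.462,-.2555,.04]),60)
print(w2px(p,[.462,-.2555,.04]), b and (b[0],b[1],px2w(p,b[0],.04)))
E
```

```text
at [ 0.4617 -0.2562  0.1502] [1.7999e+02 2.0000e-02 1.0282e+02] t 3.5 w 0.0607 F [-0.3 -0.1 -0.5] g 0.0 q7 35.5
d cm [ 0.06  0.05 13.12] rotvec [0.    0.    0.014]
[316.62215414 241.82147379] (array([315.64938608, 240.51705321]), np.int32(733), array([ 0.46101149, -0.25462014,  0.04      ]))
```

View pics/w1.png

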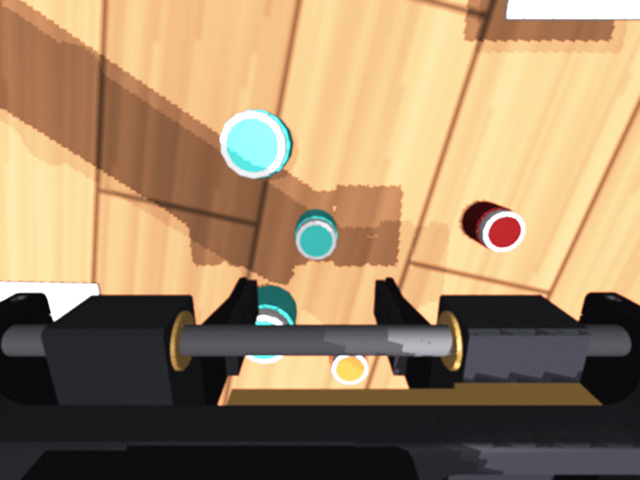

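The wrist view shows the small jar at (316,240), within 1–2 mm of my estimate, with both fingers' paths clear.

drive_tool --angular '[[0,0,0],[0,0,0],[0,0,0],[0,0,0],[0,0,0],[0,0,0],[0,0,0],[0,0,0],[0,0,0],[0,0,0],[0,0,0],[0,0,0],[0,0,0],[0,0,0],[0,0,0]]' --delta_pos '[[0.1,0,1],[0,0,2],[0,0,2],[0,0,2],[0,0,2],[0,0,1.6],[0,0,1],[0,0,0.8],[0,0,0.7],[0,0,0],[0,0,0],[0,0,0],[0,0,0],[0,0,0],[0,0,0]]' --gripper '[6,6,6,6,6,6,6,6,6,6,3,3,3,3,3]' --squeeze 15

```text
time_s: 5.05
tool_pos: [0.4617, -0.2553, 0.0194]
tool_rot: [180.0, 0.0, 102.8]
force: [-0.5, 0.7, 1.6]
grip_width: 0.0357
grasp_force: 15.0
```

drive_tool --angular '[[0,0,0],[0,0,0],[0,0,0],[0,0,0],[0,0,0],[0,0,0],[0,0,0],[0,0,0]]' --delta_pos '[[0,0,-0.5],[0,0,-1.5],[0,0,-2],[0,0,-2],[0,0,-2],[0,0,-2],[0,0,-1],[0,0,0]]' --gripper '[3,3,3,3,3,3,3,3]'

```text
time_s: 5.85
tool_pos: [0.4626, -0.2557, 0.1312]
tool_rot: [179.9, 0.2, 102.8]
force: [0.3, 0.4, -0.5]
grip_width: 0.0359
grasp_force: 15.0
```

drive_tool --angular '[[0,0,0],[0,0,0],[0,0,0],[0,0,0],[0,0,0],[0,0,0],[0,0,0],[0,0,0],[0,0,0],[0,0,0],[0,0,0],[0,0,0],[0,0,0],[0,0,0],[0,0,0],[0,0,0],[0,0,0],[0,0,0],[0,0,0]]' --delta_pos '[[1.2,0.5,0],[2.0,0.85,0],[2.6,1.1,0],[2.6,1.1,0],[2.6,1.1,0],[2.6,1.1,0],[2.6,1.1,0],[2.6,1.1,0],[2.6,1.1,0],[2.6,1.1,0],[2.6,1.1,0],[2.6,1.1,0],[2.6,1.1,0],[2.6,1.1,0],[2.6,1.1,0],[2.6,1.1,0],[1.5,0.75,0],[0,0,0],[0,0,0]]' --gripper '[3,3,3,3,3,3,3,3,3,3,3,3,3,3,3,3,3,3,3]'

```text
time_s: 7.75
tool_pos: [0.5395, 0.1846, 0.1278]
tool_rot: [-179.9, 0.0, 102.9]
force: [0.5, -0.8, -1.5]
grip_width: 0.0355
grasp_force: 15.0
```

```bash
python3 - <<'E'
from fit import *
delta([.541,.1845,.13],103)
p=eyes.read_camera('wrist'); save(p,'w2.png')
h=hsv(p); q=w2px(p,[.527,.246,.049]); print('exp ledge',q)
b=blob(rng(h,24,35,150,120),q,80)
if b: 
    r=cv2.minAreaRect(np.argwhere(b[2])[:,::-1].astype(np.float32)); bx=cv2.boxPoints(r)
    print(b[0],b[1],px2w(p,b[0],.049),[px2w(p,c,.049)[:2].round(4).tolist() for c in bx])
y=np.deg2rad(13);u=np.array([np.cos(y),np.sin(y),0]);v=np.array([-u[1],u[0],0]);o=np.array([.55,.1455,0])
a=cv2.cvtColor(p['pixels'],cv2.COLOR_RGB2BGR)
for X in [(-53,85,62),(53,85,62),(-53,120,62),(53,120,62),(0,103,49),(65,120,62),(-65,120,62),(-65,-110,62),(65,-110,62),(0,-87,81)]:
    c=w2px(p,o+u*X[0]/1e3+v*X[1]/1e3+[0,0,X[2]/1e3])
    cv2.drawMarker(a,tuple(int(i) for i in c),(0,0,255),0,10,1)
cv2.imwrite('pics/w2m.png',a)
E
```

```text
at [0.5395 0.1846 0.1278] [-1.7985e+02  1.0000e-02  1.0292e+02] t 7.75 w 0.0355 F [ 0.5 -0.8 -1.5] g 15.0 q7 -19.3
d cm [-0.05  0.14 -0.22] rotvec [-0.003  0.    -0.001]
exp ledge [318.8001691  165.06071607]
```

View pics/w2m.png

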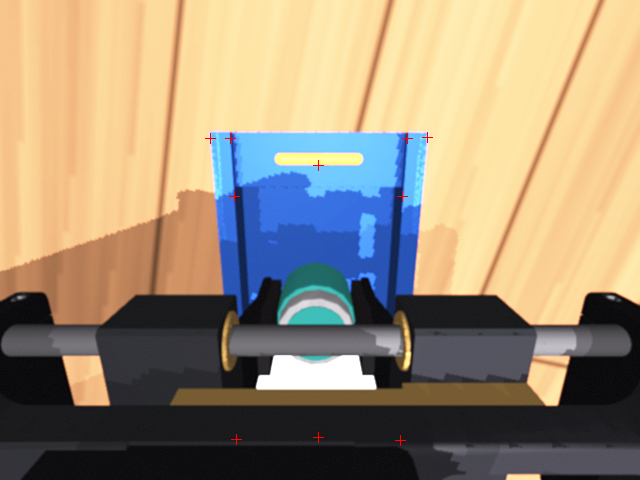

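The wrist view shows the ledge at (319,159) against a predicted (319,165), so the case is about 3 mm further along its +y. It's centred laterally and the yaw is right. I'll correct for that and lower.

drive_tool --angular '[[0,0,0],[0,0,0],[0,0,0],[0,0,0],[0,0,0],[0,0,0],[0,0,0],[0,0,0],[0,0,0],[0,0,0],[0,0,0],[0,0,0]]' --delta_pos '[[0.3,0.1,0.5],[0,0,1.5],[0,0,1.5],[0,0,1.5],[0,0,1.5],[0,0,1.2],[0,0,1],[0,0,0.7],[0,0,0.4],[0,0,0.2],[0,0,0],[0,0,0]]' --gripper '[3,3,3,3,3,3,3,3,3,3,3,3]'

```text
time_s: 9.0
tool_pos: [0.5415, 0.1878, 0.0295]
tool_rot: [180.0, 0.0, 102.8]
force: [0.4, 0.5, -0.0]
grip_width: 0.0358
grasp_force: 15.0
```

drive_tool --angular '[[0,0,0],[0,0,0],[0,0,0],[0,0,0]]' --delta_pos '[[0,0,0.1],[0,0,0.1],[0,0,0],[0,0,0]]' --gripper '[3,3,3,3]'

```text
time_s: 9.4
tool_pos: [0.5411, 0.1876, 0.027]
tool_rot: [180.0, 0.0, 102.8]
force: [-0.4, -0.5, -1.0]
grip_width: 0.0357
grasp_force: 15.0
```

drive_tool --angular '[[0,0,0],[0,0,0],[0,0,0],[0,0,0]]' --delta_pos '[[0,0,0.1],[0,0,0.1],[0,0,0],[0,0,0]]' --gripper '[3,3,3,3]'

```text
time_s: 9.8
tool_pos: [0.541, 0.1876, 0.0249]
tool_rot: [-180.0, 0.0, 102.8]
force: [0.1, 0.3, -1.5]
grip_width: 0.0357
grasp_force: 15.0
```

drive_tool --angular '[[0,0,0],[0,0,0],[0,0,0],[0,0,0]]' --delta_pos '[[0,0,0.05],[0,0,0.05],[0,0,0],[0,0,0]]' --gripper '[3,3,3,3]'

```text
time_s: 10.2
tool_pos: [0.5411, 0.1877, 0.0244]
tool_rot: [180.0, 0.0, 102.8]
force: [-1.7, -1.4, 5.4]
grip_width: 0.0356
grasp_force: 15.0
```

Contact with the floor (about 5 N upward). Releasing, rising and checking.

drive_tool --angular '[[0,0,0],[0,0,0],[0,0,0],[0,0,0],[0,0,0],[0,0,0],[0,0,0],[0,0,0],[0,0,0],[0,0,0],[0,0,0],[0,0,0],[0,0,0]]' --delta_pos '[[0,0,0],[0,0,0],[0,0,0],[0,0,0],[0,0,-0.4],[0,0,-0.8],[0,0,-1.5],[0,0,-2],[0,0,-2],[0,0,-2],[0,0,-2],[0,0,-0.8],[0,0,0]]' --gripper '[4,4.6,4.6,4.6,4.6,4.6,4.6,4.6,4.6,4.6,4.6,4.6,4.6]'

```text
time_s: 11.5
tool_pos: [0.5421, 0.1881, 0.141]
tool_rot: [179.8, 0.0, 102.8]
force: [-0.5, 0.8, 0.1]
grip_width: 0.0458
grasp_force: 0.0
```

```bash
python3 - <<'E'
from fit import *
y=np.deg2rad(13);u=np.array([np.cos(y),np.sin(y),0]);v=np.array([-u[1],u[0],0]);o=np.array([.55,.1455,0])+v*.003
print('rib tgt');delta(o+v*(.03-.1205)+[0,0,.14],13)
p=eyes.read_camera('wrist'); q=eyes.read_camera('scene')
a=cv2.cvtColor(p['pixels'],cv2.COLOR_RGB2BGR)
b=cv2.cvtColor(q['pixels'],cv2.COLOR_RGB2BGR)[140:290,310:490]
a=cv2.resize(a,(400,300));b=cv2.resize(b,(360,300),interpolation=2)
cv2.imwrite('pics/w3.png',np.hstack([a,b]))
E
```

```text
rib tgt
at [0.5421 0.1881 0.141 ] [1.7980e+02 2.0000e-02 1.0283e+02] t 11.5 w 0.0458 F [-0.5  0.8  0.1] g 0.0 q7 -19.3
d cm [-13.08  -0.15   0.11] rotvec [ 0.003 -0.002  1.568]
```

View pics/w3.png

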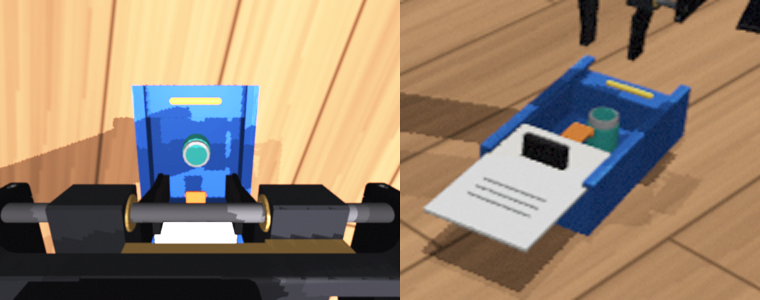

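The jar stands upright in the compartment, clear of the tab (wrist (196,152), scene crop (604,130)). Now to the rib.

drive_tool --angular '[[0,0,0],[0,0,0],[0,0,0],[0,0,0],[0,0,0],[0,0,0],[0,0,0.05],[0,0,0.13],[0,0,0.13],[0,0,0.13],[0,0,0.13],[0,0,0.13],[0,0,0.13],[0,0,0.13],[0,0,0.13],[0,0,0.13],[0,0,0.13],[0,0,0.13],[0,0,0.09],[0,0,0]]' --delta_pos '[[-1.1,0,0],[-2.4,0,0],[-2.4,0,0],[-2.4,0,0],[-2.4,0,0],[-2.4,-0.1,0],[0,0,0],[0,0,0],[0,0,0],[0,0,0],[0,0,0],[0,0,0],[0,0,0],[0,0,0],[0,0,0],[0,0,0],[0,0,0],[0,0,0],[0,0,0],[0,0,0]]' --gripper '[6,6,6,6,6,6,6,6,6,6,6,6,6,6,6,6,6,6,6,6]'

```text
time_s: 13.6
tool_pos: [0.5686, 0.0586, 0.1379]
tool_rot: [180.0, 0.1, 12.8]
force: [-0.3, 0.1, 0.2]
grip_width: 0.0602
grasp_force: 0.0
```

```bash
python3 - <<'E'
from fit import *
y=np.deg2rad(13);u=np.array([np.cos(y),np.sin(y),0]);v=np.array([-u[1],u[0],0]);o=np.array([.55,.1455,0])+v*.003
t=o+v*(.03-.1205);delta(t+[0,0,.068],13)
p=eyes.read_camera('wrist')
a=cv2.cvtColor(p['pixels'],cv2.COLOR_RGB2BGR)
for s,w in [(-25,-5),(25,-5),(-25,5),(25,5)]:
    c=w2px(p,t+u*s/1e3+v*w/1e3+[0,0,.081]);print(c); cv2.drawMarker(a,tuple(int(i) for i in c),(0,0,255),0,10,1)
cv2.imwrite('pics/w4.png',a)
E
```

```text
at [0.5686 0.0586 0.1379] [1.7999e+02 1.2000e-01 1.2830e+01] t 13.6 w 0.0602 F [-0.3  0.1  0.2] g 0.0 q7 -91.7
d cm [ 0.15 -0.13  6.99] rotvec [ 0.     0.002 -0.003]
[322.82405983 298.72354555]
[323.10947515 225.50859298]
[307.69546743 298.76194432]
[306.93269535 225.55075483]
```

View pics/w4.png

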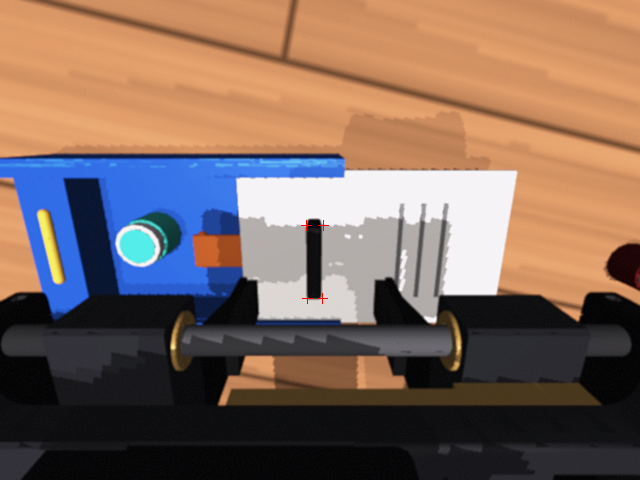

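The markers sit on the rib (314,260), with the rib about 3 mm further along +x. Lowering and gripping it.

drive_tool --angular '[[0,0,0],[0,0,0],[0,0,0],[0,0,0],[0,0,0],[0,0,0],[0,0,0],[0,0,0],[0,0,0],[0,0,0],[0,0,0],[0,0,0],[0,0,0],[0,0,0],[0,0,0]]' --delta_pos '[[0.3,-0.1,0.6],[0,0,1.5],[0,0,1.5],[0,0,1.2],[0,0,0.8],[0,0,0.6],[0,0,0.35],[0,0,0],[0,0,0],[0,0,0],[0,0,0],[0,0,0],[0,0,0],[0,0,0],[0,0,0]]' --gripper '[6,6,6,6,6,6,6,6,4,3,2,0.5,0.5,0.5,0.5]' --squeeze 25

```text
time_s: 15.15
tool_pos: [0.5719, 0.0613, 0.0735]
tool_rot: [180.0, 0.0, 12.9]
force: [-0.2, -0.3, 0.4]
grip_width: 0.0118
grasp_force: 0.0
```

drive_tool --angular '[[0,0,0],[0,0,0],[0,0,0]]' --delta_pos '[[0,0,0],[0,0,0],[0,0,0]]' --gripper '[0.5,0.5,0.5]'

```text
time_s: 15.45
tool_pos: [0.5719, 0.0612, 0.0735]
tool_rot: [180.0, 0.0, 12.9]
force: [-0.3, 0.2, 0.9]
grip_width: 0.0099
grasp_force: 25.0
```

drive_tool --angular '[[0,0,0],[0,0,0],[0,0,0],[0,0,0],[0,0,0],[0,0,0],[0,0,0],[0,0,0],[0,0,0]]' --delta_pos '[[0,-0.5,0],[0,-0.8,0],[0,-0.8,0],[0,-0.8,0],[0,-0.8,0],[0,-0.8,0],[0,-0.5,0],[0,0,0],[0,0,0]]' --gripper '[0.5,0.5,0.5,0.5,0.5,0.5,0.5,0.5,0.5]' --squeeze 35

```text
time_s: 16.35
tool_pos: [0.5605, 0.1114, 0.0736]
tool_rot: [-179.9, -0.0, 12.9]
force: [-0.5, 0.9, -0.1]
grip_width: 0.0097
grasp_force: 35.0
```

drive_tool --angular '[[0,0,0],[0,0,0],[0,0,0],[0,0,0],[0,0,0],[0,0,0],[0,0,0],[0,0,0],[0,0,0]]' --delta_pos '[[0,-0.5,0],[0,-0.8,0],[0,-0.8,0],[0,-0.8,0],[0,-0.8,0],[0,-0.8,0],[0,-0.5,0],[0,0,0],[0,0,0]]' --gripper '[0.5,0.5,0.5,0.5,0.5,0.5,0.5,0.5,0.5]'

```text
time_s: 17.25
tool_pos: [0.5494, 0.1601, 0.0735]
tool_rot: [-179.9, -0.0, 12.9]
force: [1.0, 1.9, -0.2]
grip_width: 0.0097
grasp_force: 35.0
```

drive_tool --angular '[[0,0,0],[0,0,0],[0,0,0],[0,0,0],[0,0,0]]' --delta_pos '[[0,-0.3,0],[0,-0.3,0],[0,-0.3,0],[0,-0.1,0],[0,0,0]]' --gripper '[0.5,0.5,0.5,0.5,0.5]'

```text
time_s: 17.75
tool_pos: [0.5475, 0.1689, 0.0736]
tool_rot: [-180.0, -0.0, 12.9]
force: [2.5, -0.7, -0.7]
grip_width: 0.0094
grasp_force: 35.0
```

drive_tool --angular '[[0,0,0],[0,0,0],[0,0,0],[0,0,0]]' --delta_pos '[[0,-0.2,0],[0,-0.2,0],[0,-0.2,0],[0,0,0]]' --gripper '[0.5,0.5,0.5,0.5]'

```text
time_s: 18.15
tool_pos: [0.546, 0.175, 0.0735]
tool_rot: [-180.0, -0.0, 12.9]
force: [3.2, -0.1, -1.5]
grip_width: 0.0099
grasp_force: 35.0
```

drive_tool --angular '[[0,0,0],[0,0,0],[0,0,0]]' --delta_pos '[[0,-0.2,0],[0,-0.1,0],[0,0,0]]' --gripper '[0.5,0.5,0.5]'

```text
time_s: 18.45
tool_pos: [0.5454, 0.1777, 0.0735]
tool_rot: [-180.0, -0.0, 12.9]
force: [2.7, -0.7, -1.3]
grip_width: 0.0097
grasp_force: 35.0
```

drive_tool --angular '[[0,0,0],[0,0,0],[0,0,0]]' --delta_pos '[[0,-0.2,0],[0,-0.1,0],[0,0,0]]' --gripper '[0.5,0.5,0.5]'

```text
time_s: 18.75
tool_pos: [0.5453, 0.1781, 0.0735]
tool_rot: [179.8, 0.0, 12.8]
force: [4.0, -4.4, -0.3]
grip_width: 0.0097
grasp_force: 35.0
```

```bash
python3 - <<'E'
from fit import *
delta([.5,.1,.1],13)
p=eyes.read_camera('wrist'); q=eyes.read_camera('scene')
a=cv2.resize(cv2.cvtColor(p['pixels'],cv2.COLOR_RGB2BGR),(400,300))
b=cv2.resize(cv2.cvtColor(q['pixels'],cv2.COLOR_RGB2BGR)[160:260,370:490],(360,300),interpolation=2)
cv2.imwrite('pics/w5.png',np.hstack([a,b]))
E
```

```text
at [0.5453 0.1781 0.0735] [1.7984e+02 2.0000e-02 1.2810e+01] t 18.75 w 0.0097 F [ 4.  -4.4 -0.3] g 35.0 q7 -107.0
d cm [-6.15  6.62 -2.63] rotvec [ 0.003  0.    -0.003]
```

View pics/w5.png

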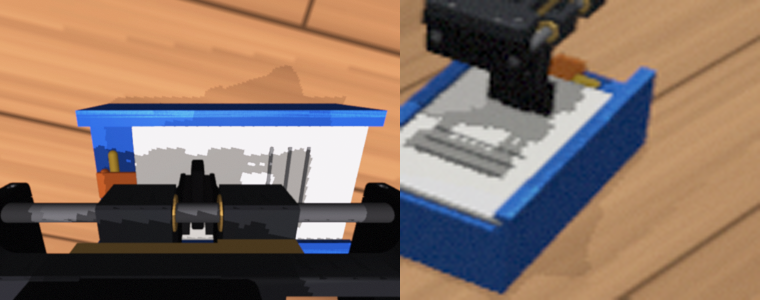

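The tab overlaps the ledge at (115,175) in the wrist half, at or near home. I'll push a little more to be sure it's at the stop.

drive_tool --angular '[[0,0,0],[0,0,0],[0,0,0],[0,0,0]]' --delta_pos '[[0,-0.1,0],[0,0,0],[0,0,0],[0,0,0]]' --gripper '[0.5,0.5,0.5,0.5]'

```text
time_s: 19.25
tool_pos: [0.5453, 0.1782, 0.0735]
tool_rot: [179.8, 0.0, 12.8]
force: [3.5, -6.9, -0.7]
grip_width: 0.0098
grasp_force: 35.0
```

drive_tool --angular '[[0,0,0],[0,0,0],[0,0,0]]' --delta_pos '[[0,-0.2,0],[0,0,0],[0,0,0]]' --gripper '[0.5,0.5,0.5]'

```text
time_s: 19.55
tool_pos: [0.5453, 0.1782, 0.0735]
tool_rot: [179.6, 0.0, 12.7]
force: [3.8, -9.8, 1.1]
grip_width: 0.0098
grasp_force: 35.0
```

drive_tool --angular '[[0,0,0],[0,0,0],[0,0,0],[0,0,0]]' --delta_pos '[[0,-0.3,0],[0,-0.2,0],[0,0,0],[0,0,0]]' --gripper '[0.5,0.5,0.5,0.5]'

```text
time_s: 19.95
tool_pos: [0.5453, 0.1784, 0.0735]
tool_rot: [179.3, 0.1, 12.5]
force: [4.4, -17.2, 3.1]
grip_width: 0.0097
grasp_force: 35.6
```

It's rigid at 17 N, so it's at the stop. Unloading, letting go, rising and verifying.

drive_tool --angular '[[0,0,0],[0,0,0],[0,0,0],[0,0,0],[0,0,0],[0,0,0],[0,0,0],[0,0,0],[0,0,0],[0,0,0],[0,0,0],[0,0,0],[0,0,0],[0,0,0],[0,0,0]]' --delta_pos '[[0,0.4,0],[0,0.4,0],[0,0.2,0],[0,0,0],[0,0,0],[0,0,0],[0,0,0],[0,0,-0.5],[0,0,-1.5],[0,0,-2.5],[0,0,-3],[0,0,-3],[0,0,-3],[0,0,-1.5],[0,0,0]]' --gripper '[0.5,0.5,0.5,2,4,5,5,5,5,5,5,5,5,5,5]'

```text
time_s: 21.45
tool_pos: [0.5465, 0.179, 0.2267]
tool_rot: [180.0, -0.3, 12.9]
force: [0.6, -0.3, -0.7]
grip_width: 0.0501
grasp_force: 0.0
```

drive_tool --angular '[[0,0,0],[0,0,0],[0,0,0],[0,0,0],[0,0,0],[0,0,0]]' --delta_pos '[[-1,0,0],[-2,0,0],[-2,0,0],[-2,0,0],[-1,0,0],[0,0,0]]' --gripper '[5,5,5,5,5,5]'

```text
time_s: 22.05
tool_pos: [0.4656, 0.1599, 0.2224]
tool_rot: [179.9, 0.1, 12.9]
force: [0.0, -0.0, 0.5]
grip_width: 0.0495
grasp_force: 0.0
```

```bash
python3 - <<'E'
from fit import *
delta([.5,.1,.1],13)
p=eyes.read_camera('wrist'); q=eyes.read_camera('scene')
a=cv2.resize(cv2.cvtColor(p['pixels'],cv2.COLOR_RGB2BGR),(400,300))
b=cv2.resize(cv2.cvtColor(q['pixels'],cv2.COLOR_RGB2BGR)[160:260,370:490],(360,300),interpolation=2)
cv2.imwrite('pics/w6.png',np.hstack([a,b]))
E
```

```text
at [0.4656 0.1599 0.2224] [1.7994e+02 1.1000e-01 1.2870e+01] t 22.05 w 0.0495 F [ 0.  -0.   0.5] g 0.0 q7 -99.4
d cm [ 2.05  6.59 12.25] rotvec [ 0.001  0.002 -0.002]
```

View pics/w6.png

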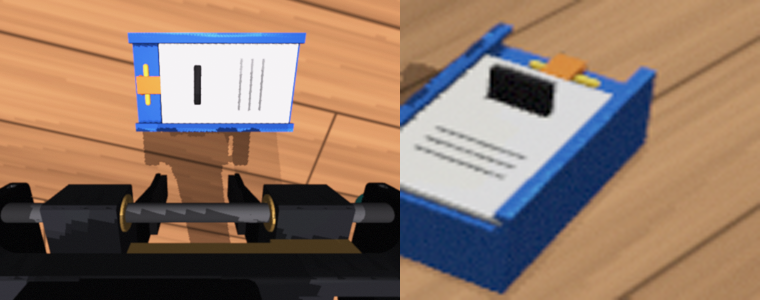

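The lid stayed put: the tab at (150,85) lies across and past the ledge, and the rib is at (197,85). One numeric check.

```bash
python3 - <<'E'
from fit import *
y=np.deg2rad(13);v=np.array([-np.sin(y),np.cos(y)])
p=eyes.read_camera('wrist');h=hsv(p)
L=np.argwhere(rng(h,24,35,150,120)); L=L[(abs(L[:,1]-235)<30)&(L[:,0]<200)][:,::-1]
T=np.argwhere(rng(h,8,19,140,150)); T=T[(abs(T[:,1]-238)<22)&(abs(T[:,0]-136)<12)][:,::-1]
b=blob(h[...,2]<60,(316,136),25)
f=lambda c,z:px2w(p,c,z)[:2]@v
l=f([L[:,0].mean(),L[:,1].mean()],.049); r=f(b[0],.075)
t=f([np.percentile(T[:,0],2),136],.0535)
print('ledge-rib mm',(l-r)*1e3,'(home 73)  tip-ledge',(t-l)*1e3,'(home 13)')
E
```

```text
ledge-rib mm 72.77676115437534 (home 73)  tip-ledge 12.057227474307513 (home 13)
```

Ledge-to-rib is 72.8 mm and tip-to-ledge 12 mm, against 73 and 13 when home.

```bash
python3 -c "
from cell import env
print(env.sign_off())"
```

```text
the job is handed in; nothing more can be done
None
```

The smallest turquoise jar stands upright in the case, and the lid is pushed to its stop with the tab past the ledge. The gripper is clear, and I handed the job in at about 22 s; sign-off returned no verdict.

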